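# Close the plant case's back vent with the hooked pole

### The job

Close the back vent of the glazed plant case with the hooked pole: take it from the plank riser, reach over the case, drop its hook into the vent's ring eye and swing the vent gently, without slamming or overloading it, until it clicks fully home in its catch. Then unhook, leaving the vent shut, and lay the pole back along its half of the riser as it was, hook hanging down off the same end. Keep your hand off the case and vent, and leave the cup, salt pot and ramekins where they stand.

Things in the scene. Friction and masses are not known exactly. Their poses are not given: they have to be found in the camera images.
- case: Glazed herb case, black steel frame, fixed. Origin on the worktop under the middle of its back wall; x points out of the back (horizontal), y along the back wall, z up. It reaches 160 mm to its front (-x) and 140 mm either side. Lean-to roof 150 mm high at the front, 200 mm at the back. The back wall is the vent. The pole may bear on case, vent or eye with 15 N at most; the hand never.
- vent (a joint): Vent angle, rad: 0 shut, 0.62 wide open (leaning out, to the case's +x). Sash 272 mm wide, 152 high, 12 thick, hinged at its foot. A stiff hinge holds it anywhere; 1 to 3 N at the eye moves it. A spring catch stops it near 0.08; about 8 to 10 N of pull at the eye takes it over with a jump; pulled on, it meets its stop (under 0.015), where it holds against 3 N. Swing it below 1.2 rad/s.
- hinge (a point): Point on the vent's hinge axis at mid-width, 45 mm straight above the case's origin; axes as the case's. The hinge axis is its y axis.
- eye (a point): Centre of the steel ring eye on a 38 mm stalk (at the ring's inner edge) above mid top rail. Hole 30 mm across, wire 6 mm. Flat (hole opens upward) when shut, it tilts out with the vent. x out of the sash, y along the hinge, z up the sash. It lies 190 mm up the sash from the hinge and 24 mm out: at angle a, 190 sin a + 24 cos a mm out of the hinge and 190 cos a - 24 sin a mm above it.
- pole: Hooked pole, 436 mm long, 120 to 240 g, balanced near its origin. Flat-sided pale wooden handle 20 mm wide, 24 high, from -210 to +80 mm along x; brass ferrule 20 mm across to 100 mm, steel rod 10 mm across to 198 mm, then a hook of 6 mm wire turning straight down. Origin under the handle at the grip point; x towards the hook, z up. Lies on the riser, hook hanging over its end.
- grip (a point): Grip point of the pole, mid-section of the handle, 12 mm above pole's origin; the pole's long axis runs through it along x. Axes as the pole's.
- hook (a point): Middle of the hook's straight downward leg, 223 mm ahead (pole's x) of the grip point and 30 mm below the pole's long axis; axes as the pole's. The leg is 6 mm thick; its tip, bent back 4 mm towards the handle, ends 25 mm below this point.
- riser: Low riser, a reclaimed plank on black brackets, fixed, 360 mm long (x), 170 mm deep (y), top 70 mm above its origin on the worktop under its centre. The pole lies along x, grip point near the middle, about 40 mm to -y, hook past the +x end. Two ramekins stand on the +y half, 130 mm either way along x.
- ramekin0: White ramekin, 64 mm across, 38 high, on the riser's +y half, -x end. Not part of the job; origin at the centre of its underside.
- ramekin1: White ramekin, 64 mm across, 38 high, on the riser's +y half, +x end. Not part of the job; origin at the centre of its underside.
- cup: White espresso cup without a handle, 60 mm across, 58 high, between riser and case. Not part of the job; origin at the centre of its underside.
- saltpot: White salt pot with a wooden lid, 54 mm across, 85 high, between riser and case. Not part of the job; origin at the centre of its underside.

How it is judged:
On the way, in this order (a step that is already met when the one before it is completed fails the run):
1. the hook's leg is through the ring eye while the vent is still open (((x of hook in the frame of eye between -0.022 and 0.018 m and y of hook in the frame of eye between -0.014 and 0.014 m and z of hook in the frame of eye between -0.012 and 0.017 m) or (x of hook in the frame of eye between -0.012 and 0.028 m and y of hook in the frame of eye between -0.014 and 0.014 m and z of hook in the frame of eye between -0.032 and -0.012 m)) and value of joint vent above 0.25 rad), for 0.1 s.
2. the vent is shut in its catch with the hook still in the eye (value of joint vent below 0.015 rad and distance between hook and eye below 0.04 m), for 0.1 s.
At the end, for the whole second after the job is handed in: The vent lies shut on its stop (under 0.015 rad), and the pole lies released and at rest flat along the riser's -y half, its grip point within 50 mm of the riser's middle lengthwise, its hook hanging down past the riser's +x end (value of joint vent below 0.015 rad and z of grip in the frame of riser between 0.077 and 0.087 m and x of grip in the frame of riser between -0.05 and 0.05 m and y of grip in the frame of riser between -0.08 and 0 m and x of hook in the frame of riser above 0.18 m and angle between pole's own z axis and vertical below 0.1 rad and linear speed of pole below 0.02 m/s); the robot touches nothing.
It fails at once if the pole presses on the case, the vent or its eye with more than 15 N (contact force between pole and case above 15 N).
It fails at once if the hand or arm touches the case or vent (contact force between any of the fingers, the arm and case above 1 N).
It fails at once if the vent is swung or slammed faster than 1.2 rad/s before it reaches the catch (value of joint vent above 0.1 rad and (velocity of joint vent above 1.2 rad/s or velocity of joint vent below -1.2 rad/s)).
It fails at once if a ramekin, the cup or the salt pot is knocked about (distance of any of ramekin0, ramekin1, cup, saltpot from where it was at the start of the episode above 0.03 m).
It also fails if it takes over 67 s, if anything falls off the work surface, if the arm or the gripper's body presses on something with over 40 N, if the wrist force passes 120 N, or if a joint passes its speed limit or range.

### The arm

A 7-joint arm with a two-finger parallel gripper is mounted at the origin on the work surface. World frame = base frame: x ahead of the robot, y to its left, z up, the work surface at z = 0. Lengths are in m, angles in rad, forces in N, time in s.
With the tool pointing down it reaches from about 0.4 to 0.9 m from the base axis. Payload 5.5 kg.
Tool frame: the origin (TCP) lies at the very end of the fingers, on their centre line; the grasp point (between the pads) lies 19 mm behind it (robot.pinch_z is the distance from the TCP to the grasp point, in m); z points along the fingers, y is the line along which they close (so a half turn about z gives the same grasp; the last joint's range is limited). The gripper opens to 85 mm and grips with 20 to 120 N. Pads are 22 mm wide; open, the fingers measure 114 mm over their backs; the gripper's body (76 mm by 85 mm) begins 54 mm behind the grasp point. The pads swing forward as they close: fully open they stand 13 mm farther back than shut.
Start: joints at [1.53, 0.501, -0.427, 1.55, 0.221, 1.138, -0.21], TCP at [0.194, -0.62, 0.231] pointing down, gripper open.
Joint ranges: [-2.88, 2.88], [-0.31, 2.03], [-1.54, 1.56], [0.2, 2.42], [-1.41, 4.55], [0.19, 2.02], [-2.57, 2.57]. Speed limits (rad/s): [2.57, 2.57, 3.14, 3.14, 3.14, 3.14, 3.14].

### API

Orientations are given as a unit quaternion [x, y, z, w].
In Python, from cell import robot gives the robot as it stands.
- The arm moves only by the tool drive_tool, never from a script. Its argument "deltas" is a list of rows, each an object of numbers: "tx", "ty", "tz": the shift along the tool's x, y, z in cm; "ax", "ay", "az": the turn, a rotation vector about the tool's x, y, z in rad; "hand": the closure, from 0 (fully open) to 1 (shut). In form: [{"tx": .., "ty": .., "tz": .., "ax": .., "ay": .., "az": .., "hand": ..}, ...]. A call has 1 to 8 rows; each row shifts and turns the commanded pose from where the row before left it, along the tool's axes as they then stand; what a row does not reach is not made up. A row lasts 1/8 s, in which the tool goes at most 62.5 mm and 10.7 degrees, less where a joint would pass 70% of its speed; a pose out of reach is approached as far as the arm can. A call with a gripper value outside its range is refused whole. The fingers move at their own pace and stop on an object; "force" is the grip in N (left out, the last holds). Time passes only in rows, so rows that do not move let the fingers close. It gives the time, the measured TCP pose, the force, the opening and the grip force at its end, in the units of the state.
- robot.read_state(): the state, without advancing time (a new reading comes with each control period).
- robot.capture(name): name is "side" or "top" or "wrist"; returns a dict with "img" (384x512x3 uint8, blue, green, red), "depth" (384x512 float32, m along the optical axis (not along the pixel's ray), 0 where there is no reading), "camera_matrix" (3x3 intrinsics, pixels), "D" ([k1, k2, p1, p2, k3] as OpenCV has them; the pictures are not rectified), "R" (3x3) and "t" (3): a world point X has camera coordinates R X + t. Camera axes: x right, y down, z forward; pixel columns grow to the right and rows downward; lengths in m; the calibration is good to about 2 mm. A picture is of the moment at which its call begins.
- robot.close_job(): hands the job in; it is judged then, once.
The state is a dict: "time_s": time; "q": joint angles; "dq": joint speeds; "tau": joint torques, N m; "ee_pos": TCP position; "tcp_rot": TCP orientation; "force": force on the tool from outside, world axes, zero at the start; "torque": the same for the moment, N m; "grip_width": finger opening in m; "finger_force": force on a finger pad.
Only numpy, scipy, OpenCV 4.12 (cv2) and the standard library are available. Lean on these libraries where they do the work, as an engineer would, in place of code of your own. Each camera call takes 0.05 s, during which the arm holds its last target. There are 200 camera calls.

## Working session

There is one attempt and no reset: what is moved stays moved. The work goes in short steps, Python scripts to look and compute and a tool call to move; the robot and the scene stay as the last step left them, time stands still between calls to the robot, and variables do not carry over. Pictures are saved under pics/ and viewed, at most 10 in all, crops included, and the job is handed in when it is done.

Besides the shell and the picture viewer there is one more tool, called after "Request:" as name([rows], argument=value, ...), one row to a line, values as JSON. drive_tool: Moves the arm, as the interface text tells. Its arguments: {"type":"object","properties":{"deltas":{"type":"array"},"force":{"type":"number"}},"required":["deltas"]}

```bash
mkdir -p pics; cat > h.py <<'E'
import numpy as np, cv2, pickle
from cell import robot
def cap(n):
    c=robot.capture(n); pickle.dump(c,open(f'pics/{n}.pkl','wb')); return c
def load(n): return pickle.load(open(f'pics/{n}.pkl','rb'))
def ray(c,u,v):
    p=cv2.undistortPoints(np.array([[[u,v]]],float),c['camera_matrix'],np.array(c['D'],float))[0,0]
    R=np.array(c['R']);t=np.array(c['t']); return -R.T@t, R.T@np.array([p[0],p[1],1])
def plane(c,u,v,z):
    o,d=ray(c,u,v); return o+d*(z-o[2])/d[2]
def dep(c,u,v):
    o,d=ray(c,u,v); return o+d*c['depth'][int(v),int(u)]
def proj(c,X):
    return cv2.projectPoints(np.array(X,float).reshape(-1,1,3),cv2.Rodrigues(np.array(c['R']))[0],np.array(c['t'],float),c['camera_matrix'],np.array(c['D'],float))[0][:,0]
E
python3 - <<'E'
from h import *
for n in ('side','top'):
    c=cap(n); cv2.imwrite(f'pics/{n}0.png',c['img']); o,_=ray(c,0,0); print(n,o,np.array(c['R'])[2])
s=robot.read_state(); print(s['time_s'],s['ee_pos'],s['tcp_rot'],s['grip_width'],robot.pinch_z)
E
```

```text
side [0.02621447 0.49186825 0.79818298] [ 0.51194104 -0.58153351 -0.63224611]
top [ 0.34713869 -0.0751699   1.32751058] [ 0.16167779 -0.03042457 -0.98637449]
0.1 [ 0.19420192 -0.61966703  0.23035528] [ 9.88482779e-01  1.51330913e-01 -1.13855461e-04 -8.58204031e-04] 0.08523033474681078 0.0187
```

View pics/side0.png

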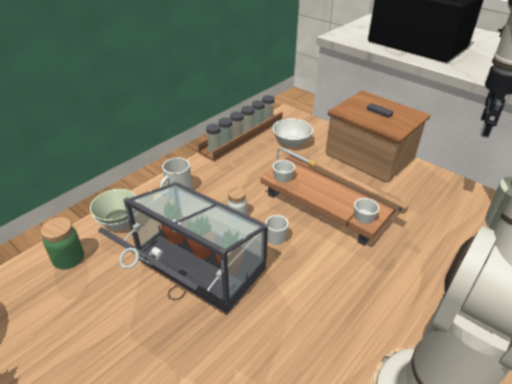

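View pics/top0.png

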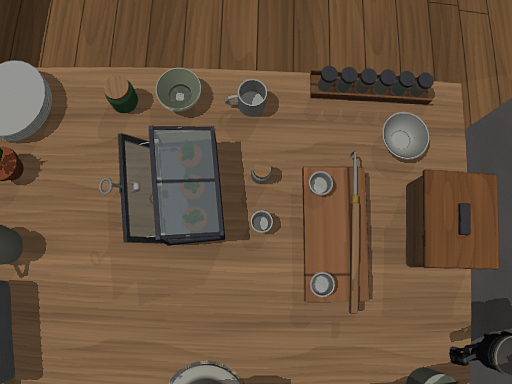

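The side view shows the case with its vent open and the ring eye at (129,258). In the top view the eye is at (106,186), and the pole runs from (354,310) to its hook at (354,153). The cup is at (262,222) and the salt pot at (262,173), both between the case and the riser.

```bash
python3 - <<'E'
from h import *
s,t=load('side'),load('top')
# eye by two rays
def tri(a,b):
    o1,d1=ray(s,*a);o2,d2=ray(t,*b);A=np.c_[d1,-d2];k=np.linalg.lstsq(A,o2-o1,rcond=None)[0]
    p,q=o1+k[0]*d1,o2+k[1]*d2;return (p+q)/2,np.linalg.norm(p-q)
print('eye',tri((129,258),(106,186)))
f=lambda c,l:[print(n,a,dep(c,*a).round(3)) for n,a in l]
f(t,[('pole0',(354,305)),('pole1',(356,210)),('rod',(355,175)),('cup',(262,222)),('salt',(262,170)),('ram1',(320,183)),('ram0',(322,285)),('bowl',(405,135)),('roofBL',(153,130)),('roofBR',(160,238)),('roofFR',(213,128)),('roofFL',(222,235)),('ventTL',(122,137)),('ventTR',(126,240)),('table',(250,300)),('riser',(325,230))])
a=cv2.resize(t['img'][110:260,80:280],None,fx=4,fy=4,interpolation=2)
cv2.imwrite('pics/a.png',a)
b=cv2.resize(t['img'][140:320,290:390],None,fx=3,fy=3,interpolation=2)
b2=cv2.resize(s['img'][130:240,240:420],None,fx=2.6,fy=2.6,interpolation=2)
o=np.zeros((600,800,3),np.uint8);o[:540,:300]=b;o[:286,310:778]=b2
b3=cv2.resize(s['img'][180:310,90:280],None,fx=2.3,fy=2.3,interpolation=2);o[295:295+b3.shape[0],310:310+b3.shape[1]]=b3
cv2.imwrite('pics/b.png',o)
E
```

```text
eye (array([0.55008004, 0.24838537, 0.19770917]), np.float64(0.0018939118593931316))
pole0 (354, 305) [ 0.279 -0.376  0.094]
pole1 (356, 210) [ 0.526 -0.381  0.092]
rod (355, 175) [ 0.622 -0.381  0.084]
cup (262, 222) [ 0.497 -0.139  0.003]
salt (262, 170) [ 0.625 -0.131  0.089]
ram1 (320, 183) [ 0.599 -0.288  0.074]
ram0 (322, 285) [ 0.329 -0.295  0.075]
bowl (405, 135) [ 0.765 -0.553  0.007]
roofBL (153, 130) [0.693 0.143 0.195]
roofBR (160, 238) [0.429 0.109 0.201]
roofFR (213, 128) [ 0.716 -0.001  0.15 ]
roofFL (222, 235) [ 0.446 -0.034  0.148]
ventTL (122, 137) [0.679 0.224 0.176]
ventTR (126, 240) [0.423 0.194 0.181]
table (250, 300) [ 0.283 -0.111  0.004]
riser (325, 230) [ 0.473 -0.302  0.072]
```

View pics/a.png

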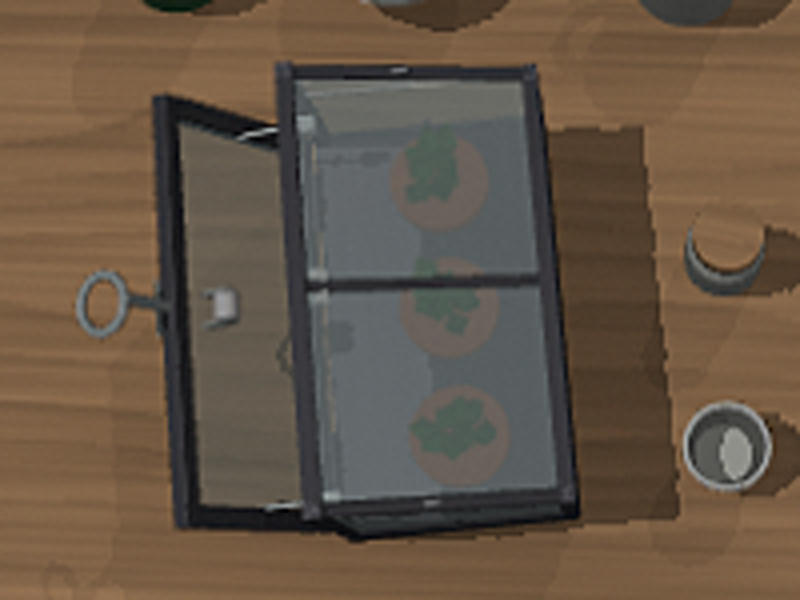

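View pics/b.png

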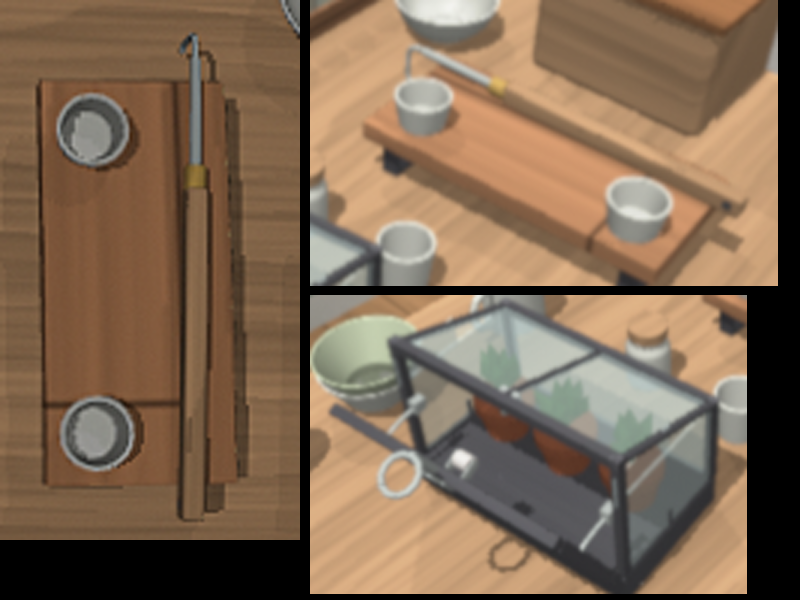

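The crops confirm the top-view features. The ring centre is at (105.8,185.8), the roof's back edge runs from (150.8,125.5) to (158,239.2), and the front edge runs from (213.5,126.5) to (223,235). The pole runs from its end at (354,312.5) to the hook bend at (355,152), with the hook hanging down off the far (+x) end.

```bash
python3 - <<'E'
from h import *
s,t=load('side'),load('top')
P=lambda c,z:plane(t,c[0],c[1],z)
b1,b2=P((150.8,125.8),.2),P((158.5,239),.2); f1,f2=P((214,126.8),.15),P((223.5,234.5),.15)
print('back',b1,b2,np.linalg.norm(b1-b2),'front',f1,f2,np.linalg.norm(f1-f2))
d=(b1-b2)+(f1-f2); d/=np.linalg.norm(d); yaw=np.arctan2(d[1],d[0]); n=np.array([-d[1],d[0]])[:2] if 0 else np.array([-np.sin(yaw),np.cos(yaw)])
print('back wall yaw',yaw,'out',n)
eye=np.array([.550,.2484]); 
for p in (b1,b2,f1,f2): q=p[:2]-eye; print('rel eye out,along',q@n,q@d[:2])
# pole axis from top-face: mask by columns
img=t['img']
e0,e1=P((354,312),.088),P((355.3,152),.083); print('pole ends',e0,e1,np.linalg.norm(e1-e0))
for v in (300,280,260,240,220,203):
    row=t['depth'][v,335:375]; pts=[dep(t,u,v) for u in range(340,372)]
    m=[(u,p) for u,p in zip(range(340,372),pts) if p[2]>.086]
    print(v,m[0][0],m[-1][0],np.mean([p for _,p in m],0).round(4))
for v in (195,185,175,165,158,154):
    m=[(u,dep(t,u,v)) for u in range(345,366)]; m=[(u,p) for u,p in m if p[2]>.078]
    if m: print(v,m[0][0],m[-1][0],np.mean([p for _,p in m],0).round(4))
# riser corners
for c in ((302.8,166.5),(305,302),(368.5,300.5),(362,167)): print('ris',c,P(c,.07).round(4))
for c in ((262,222,.058),(262,173,.085),(320,183,.038+.07),(322,285,.108)): print(P(c[:2],c[2]).round(3))
E
```

```text
back [0.70186672 0.1482966  0.2       ] [0.42690865 0.11228328 0.2       ] 0.27730651158404124 front [ 0.7196762  -0.00352131  0.15      ] [ 0.44688977 -0.03815502  0.15      ] 0.2749762339785059
back wall yaw 0.12826992122457062 out [-0.12791847  0.99178469]
rel eye out,along -0.1187075803519781 0.13781401797390097
rel eye out,along -0.11925281878356489 -0.13949195758732402
rel eye out,along -0.2715564148115276 0.13605687187105492
rel eye out,along -0.2710111763799408 -0.13891882154211707
pole ends [ 0.26097779 -0.37768351  0.088     ] [ 0.68567896 -0.38287709  0.083     ] 0.42476235065153267
300 350 357 [ 0.292  -0.3748  0.0928]
280 351 357 [ 0.3434 -0.3755  0.0935]
260 351 358 [ 0.3949 -0.3765  0.0937]
240 351 368 [ 0.4358 -0.3431  0.2301]
220 352 358 [ 0.4775 -0.3338  0.2699]
203 352 358 [ 0.5442 -0.3778  0.0943]
195 351 358 [ 0.566  -0.3773  0.0915]
185 353 356 [ 0.594  -0.3788  0.0862]
175 353 356 [ 0.6211 -0.379   0.0865]
165 353 356 [ 0.6489 -0.3796  0.0852]
158 354 355 [ 0.668  -0.3796  0.0862]
154 354 355 [ 0.6801 -0.3806  0.0828]
ris (302.8, 166.5) [ 0.6428 -0.2415  0.07  ]
ris (305, 302) [ 0.2842 -0.2522  0.07  ]
ris (368.5, 300.5) [ 0.29   -0.4208  0.07  ]
ris (362, 167) [ 0.6479 -0.4042  0.07  ]
[ 0.491 -0.136  0.058]
[ 0.618 -0.131  0.085]
[ 0.592 -0.282  0.108]
[ 0.33  -0.289  0.108]
```

Request:
drive_tool([
  {"az": 0.158},
  {"az": 0.158},
  {"tx": 4.0,"ty": -4.2},
  {"tx": 4.5,"ty": -4.1},
  {"tx": 4.5,"ty": -4.1},
  {"tx": 4.5,"ty": -4.1},
  {"tx": 4.5,"ty": -4.1},
  {"tx": 4.5,"ty": -4.1},
])

```text
validation failed for argument at $.de...
```

```bash
cat >> h.py <<'E'
from scipy.spatial.transform import Rotation as Ro
def st():
    s=robot.read_state(); R=Ro.from_quat(s['tcp_rot']).as_matrix()
    print('t',round(s['time_s'],2),'p',np.round(s['ee_pos'],4),'x',R[:,0].round(3),'z',R[:,2].round(3),'F',np.round(s['force'],1),'w',round(s['grip_width'],4),'ff',s['finger_force']); print('q',np.round(s['q'],2))
    return np.array(s['ee_pos']),R
E
python3 - <<'E'
from h import *
p,R=st()
g=np.array([.466,-.3768,.074]); print('delta cm',R.T@(g-p)*100, 'axes yaw',np.arctan2(R[1,0],R[0,0]))
c=cap('wrist'); cv2.imwrite('pics/w1.png',c['img'])
E
```

```text
t 0.1 p [ 0.1942 -0.6197  0.2304] x [0.954 0.299 0.   ] z [-0.     0.002 -1.   ] F [ 0.1 -0.3 -0.2] w 0.0852 ff 0.0
q [ 1.53  0.5  -0.43  1.55  0.22  1.14 -0.21]
delta cm [ 33.20037658 -15.01567837  15.66269594] axes yaw 0.3038291921598154
```

View pics/w1.png

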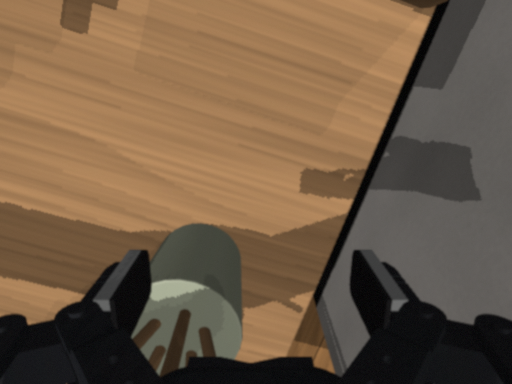

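The move was refused, so this wrist picture is from the start pose. It shows a utensil crock at about (195,310) near the hand. I'll send it again with every key filled in.

Request:
drive_tool([
  {"tx": 0,"ty": 0,"tz": 0,"ax": 0,"ay": 0,"az": 0.158,"hand": 0},
  {"tx": 0,"ty": 0,"tz": 0,"ax": 0,"ay": 0,"az": 0.158,"hand": 0},
  {"tx": 4.0,"ty": -4.2,"tz": 0,"ax": 0,"ay": 0,"az": 0,"hand": 0},
  {"tx": 4.5,"ty": -4.1,"tz": 0,"ax": 0,"ay": 0,"az": 0,"hand": 0},
  {"tx": 4.5,"ty": -4.1,"tz": 0,"ax": 0,"ay": 0,"az": 0,"hand": 0},
  {"tx": 4.5,"ty": -4.1,"tz": 0,"ax": 0,"ay": 0,"az": 0,"hand": 0},
  {"tx": 4.5,"ty": -4.1,"tz": 0,"ax": 0,"ay": 0,"az": 0,"hand": 0},
  {"tx": 4.5,"ty": -4.1,"tz": 0,"ax": 0,"ay": 0,"az": 0,"hand": 0},
], force=100)

```text
time_s: 1.15
ee_pos: [0.4635, -0.3751, 0.2312]
tcp_rot: [1.0, -0.006, -0.0, 0.0]
force: [1.7, -0.5, 0.6]
grip_width: 0.0853
finger_force: 0.0
```

```bash
python3 - <<'E'
from h import *
p,R=st()
g=np.array([.466,-.3768,.074]); print('delta cm',R.T@(g-p)*100, 'axes yaw',np.arctan2(R[1,0],R[0,0]))
E
```

```text
t 1.15 p [ 0.4635 -0.3751  0.2312] x [ 1.    -0.012 -0.   ] z [-0. -0. -1.] F [ 1.7 -0.5  0.6] w 0.0853 ff 0.0
q [ 1.01  0.41 -0.48  1.69  0.21  1.09 -1.12]
delta cm [ 0.25429119  0.16887378 15.71910592] axes yaw -0.012399724151609367
```

Request:
drive_tool([
  {"tx": 0.25,"ty": 0.15,"tz": 4,"ax": 0,"ay": 0,"az": 0,"hand": 0},
  {"tx": 0,"ty": 0,"tz": 5,"ax": 0,"ay": 0,"az": 0,"hand": 0},
  {"tx": 0,"ty": 0,"tz": 4,"ax": 0,"ay": 0,"az": 0,"hand": 0},
  {"tx": 0,"ty": 0,"tz": 2,"ax": 0,"ay": 0,"az": 0,"hand": 0},
  {"tx": 0,"ty": 0,"tz": 0.7,"ax": 0,"ay": 0,"az": 0,"hand": 0},
  {"tx": 0,"ty": 0,"tz": 0,"ax": 0,"ay": 0,"az": 0,"hand": 0.5},
  {"tx": 0,"ty": 0,"tz": 0,"ax": 0,"ay": 0,"az": 0,"hand": 0.6},
  {"tx": 0,"ty": 0,"tz": 0,"ax": 0,"ay": 0,"az": 0,"hand": 0.7},
], force=60)

```text
time_s: 2.15
ee_pos: [0.4657, -0.3787, 0.0757]
tcp_rot: [1.0, -0.006, 0.001, 0.001]
force: [-0.0, 0.1, 0.5]
grip_width: 0.0324
finger_force: 0.0
```

Request:
drive_tool([
  {"tx": 0,"ty": 0,"tz": 0,"ax": 0,"ay": 0,"az": 0,"hand": 0.8},
  {"tx": 0,"ty": 0,"tz": 0,"ax": 0,"ay": 0,"az": 0,"hand": 1},
  {"tx": 0,"ty": 0,"tz": 0,"ax": 0,"ay": 0,"az": 0,"hand": 1},
  {"tx": 0,"ty": 0,"tz": 0,"ax": 0,"ay": 0,"az": 0,"hand": 1},
], force=110)

```text
time_s: 2.65
ee_pos: [0.4655, -0.3786, 0.0756]
tcp_rot: [1.0, -0.006, 0.001, 0.001]
force: [-1.4, 0.4, 6.3]
grip_width: 0.0177
finger_force: 108.2
```

```bash
python3 - <<'E'
from h import *
st()
E
```

```text
t 2.65 p [ 0.4655 -0.3786  0.0756] x [ 1.    -0.012  0.001] z [ 0.001 -0.001 -1.   ] F [-1.4  0.4  6.3] w 0.0177 ff 108.16311478614807
q [ 0.95  0.61 -0.42  1.79  0.33  0.81 -1.21]
```

Request:
drive_tool([
  {"tx": 0,"ty": 0,"tz": -1,"ax": 0,"ay": 0,"az": 0,"hand": 1},
  {"tx": 0,"ty": 0,"tz": -3,"ax": 0,"ay": 0,"az": 0,"hand": 1},
  {"tx": 0,"ty": 0,"tz": -5,"ax": 0,"ay": 0,"az": 0,"hand": 1},
  {"tx": 0,"ty": 0,"tz": -5,"ax": 0,"ay": 0,"az": 0,"hand": 1},
  {"tx": 0,"ty": 0,"tz": -5,"ax": 0,"ay": 0,"az": 0,"hand": 1},
  {"tx": 0,"ty": 0,"tz": -4,"ax": 0,"ay": 0,"az": 0,"hand": 1},
  {"tx": 0,"ty": 0,"tz": -2,"ax": 0,"ay": 0,"az": 0,"hand": 1},
  {"tx": 0,"ty": 0,"tz": 0,"ax": 0,"ay": 0,"az": 0,"hand": 1},
])

```text
time_s: 3.65
ee_pos: [0.4657, -0.3782, 0.3264]
tcp_rot: [1.0, -0.006, 0.001, 0.001]
force: [-0.1, -0.0, -2.6]
grip_width: 0.0174
finger_force: 107.8
```

```bash
python3 - <<'E'
from h import *
p,R=st()
n=[]
for k in ('side','top'):
    c=cap(k); n.append(c['img'])
t=load('top')
for h in (.08,.19,-.15):
    print(h,proj(t,p+R@np.array([h,0,-.006])),proj(load('side'),p+R@np.array([h,0,-.006])))
cv2.imwrite('pics/c.png',np.hstack([n[0][40:240,230:512],n[1][60:340,290:460][:200]]).repeat(1,0))
o=np.zeros((560,800,3),np.uint8); a=cv2.resize(n[0][30:230,270:512],None,fx=1.9,fy=1.9); b=cv2.resize(n[1][50:330,300:460],None,fx=2,fy=2)
o[:a.shape[0],:a.shape[1]]=a; o[:b.shape[0],470:470+b.shape[1]]=b; cv2.imwrite('pics/c.png',o)
E
```

```text
t 3.65 p [ 0.4657 -0.3782  0.3264] x [ 1.    -0.012  0.003] z [ 0.003 -0.002 -1.   ] F [-0.1 -0.  -2.6] w 0.0174 ff 107.82230615615845
q [ 1.03  0.34 -0.5   1.57  0.17  1.27 -1.09]
0.08 [[381.96982366 185.70116163]] [[325.48610732  85.25063599]]
0.19 [[381.40849403 136.47116772]] [[291.6524454   72.97909971]]
-0.15 [[381.34985452 293.94029446]] [[408.8016952  115.85902867]]
```

View pics/c.png

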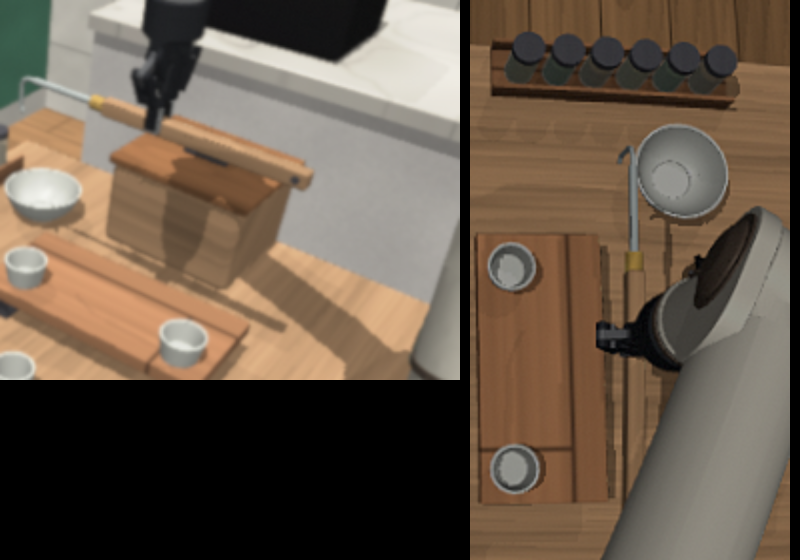

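The pole is held level and has not slipped. The handle/ferrule joint shows at top (382,185) and side (324,86), within about 1.5 px of where I predicted. Next I yaw the pole towards the case.

Request:
drive_tool([
  {"tx": 0,"ty": 0,"tz": -2,"ax": 0,"ay": 0,"az": -0.16,"hand": 1},
  {"tx": 0,"ty": 0,"tz": -2,"ax": 0,"ay": 0,"az": -0.16,"hand": 1},
  {"tx": 0,"ty": 0,"tz": 0,"ax": 0,"ay": 0,"az": -0.16,"hand": 1},
  {"tx": 0,"ty": 0,"tz": 0,"ax": 0,"ay": 0,"az": -0.16,"hand": 1},
  {"tx": 0,"ty": 0,"tz": 0,"ax": 0,"ay": 0,"az": -0.16,"hand": 1},
  {"tx": 0,"ty": 0,"tz": 0,"ax": 0,"ay": 0,"az": -0.16,"hand": 1},
  {"tx": 0,"ty": 0,"tz": 0,"ax": 0,"ay": 0,"az": -0.16,"hand": 1},
  {"tx": 0,"ty": 0,"tz": 0,"ax": 0,"ay": 0,"az": -0.16,"hand": 1},
])

```text
time_s: 4.75
ee_pos: [0.4641, -0.3775, 0.3622]
tcp_rot: [0.804, 0.595, -0.0, -0.002]
force: [0.2, 0.0, -1.6]
grip_width: 0.0176
finger_force: 107.9
```

Request:
drive_tool([
  {"tx": 0,"ty": 0,"tz": 0,"ax": 0,"ay": 0,"az": -0.16,"hand": 1},
  {"tx": 0,"ty": 0,"tz": 0,"ax": 0,"ay": 0,"az": -0.16,"hand": 1},
  {"tx": 0,"ty": 0,"tz": 0,"ax": 0,"ay": 0,"az": -0.11,"hand": 1},
  {"tx": 0,"ty": 0,"tz": 0,"ax": 0,"ay": -0.075,"az": 0,"hand": 1},
  {"tx": 0,"ty": 0,"tz": 0,"ax": 0,"ay": -0.075,"az": 0,"hand": 1},
  {"tx": 0,"ty": 0,"tz": 0,"ax": 0,"ay": 0,"az": 0,"hand": 1},
])

```text
time_s: 5.5
ee_pos: [0.4646, -0.3758, 0.363]
tcp_rot: [0.658, 0.75, -0.049, 0.055]
force: [0.3, -0.8, -2.3]
grip_width: 0.0174
finger_force: 108.0
```

```bash
cat >> h.py <<'E'
HK=np.array([.223,0,.0236])
def eyeat(a): # from case frame
    C=np.array([.550,.2484])-.118*nn   # origin of hinge xy
    r=.190*np.sin(a)+.024*np.cos(a); return np.r_[C+r*nn,.045+.19*np.cos(a)-.024*np.sin(a)]
nn=np.array([-.1279,.9918])
def to(target,p,R): # hook target -> delta cm in tool axes
    return (R.T@(np.array(target)-(p+R@HK))*100).round(2)
E
python3 - <<'E'
from h import *
p,R=st(); print('yaw',np.arctan2(R[1,0],R[0,0]),'hook',p+R@HK)
E=np.array([.550,.2484,.197]); T=E+np.r_[nn*.002,0]-R[:,2]*.09
print(T,to(T,p,R)); print(eyeat(.53),eyeat(.55))
E
```

```text
t 5.5 p [ 0.4646 -0.3758  0.363 ] x [-0.129  0.981 -0.147] z [ 0.017 -0.146 -0.989] F [ 0.3 -0.8 -2.3] w 0.0174 ff 108.01620125770569
q [ 1.21  0.3  -0.8   1.6   0.35  1.27  0.47]
yaw 1.7011084156399787 hook [ 0.43635657 -0.1605884   0.30674607]
[0.54820127 0.26355737 0.28601725] [40.46 16.59 -3.97]
[0.55015876 0.24716888 0.19680054] [0.54977347 0.25015664 0.19443517]
```

Request:
drive_tool([
  {"tx": 4,"ty": 2,"tz": -0.5,"ax": 0,"ay": 0,"az": 0,"hand": 1},
  {"tx": 5,"ty": 2.1,"tz": -0.5,"ax": 0,"ay": 0,"az": 0,"hand": 1},
  {"tx": 5,"ty": 2.1,"tz": -0.5,"ax": 0,"ay": 0,"az": 0,"hand": 1},
  {"tx": 5,"ty": 2.1,"tz": -0.5,"ax": 0,"ay": 0,"az": 0,"hand": 1},
  {"tx": 5,"ty": 2.1,"tz": -0.5,"ax": 0,"ay": 0,"az": 0,"hand": 1},
  {"tx": 5,"ty": 2.1,"tz": -0.5,"ax": 0,"ay": 0,"az": 0,"hand": 1},
  {"tx": 5,"ty": 2.1,"tz": -0.5,"ax": 0,"ay": 0,"az": 0,"hand": 1},
  {"tx": 4,"ty": 1.3,"tz": -0.5,"ax": 0,"ay": 0,"az": 0,"hand": 1},
])

```text
time_s: 6.5
ee_pos: [0.5745, 0.0225, 0.3459]
tcp_rot: [0.659, 0.749, -0.05, 0.054]
force: [0.4, -0.3, -1.8]
grip_width: 0.0178
finger_force: 108.0
```

Request:
drive_tool([
  {"tx": 2.4,"ty": 0.7,"tz": 0,"ax": 0,"ay": 0,"az": 0,"hand": 1},
  {"tx": 0,"ty": 0,"tz": 0,"ax": 0,"ay": 0,"az": 0,"hand": 1},
  {"tx": 0,"ty": 0,"tz": 0,"ax": 0,"ay": 0,"az": 0,"hand": 1},
])

```text
time_s: 6.88
ee_pos: [0.5783, 0.0437, 0.3427]
tcp_rot: [0.659, 0.748, -0.05, 0.055]
force: [-0.5, -0.4, -1.6]
grip_width: 0.0173
finger_force: 108.0
```

```bash
python3 - <<'E'
from h import *
p,R=st(); H=p+R@HK; print('hook',H)
E=np.array([.550,.2484,.197]); T=E+np.r_[nn*.002,0]-R[:,2]*.09
print(to(T,p,R))
n=[]
tip=p+R@(HK+[-.002,0,.025]); bend=p+R@(HK+[0,0,-.027])
for k in ('side','top'):
    c=cap(k); n.append(c['img']); print(k,'hook',proj(c,H),'tip',proj(c,tip),'bend',proj(c,bend),'eye',proj(c,E))
a=cv2.resize(n[0][170:290,70:200],None,fx=4,fy=4,interpolation=2);b=cv2.resize(n[1][140:230,70:140],None,fx=4,fy=4,interpolation=2)
o=np.zeros((480,800,3),np.uint8);o[:480,:520]=a;o[:360,520:800]=b;cv2.imwrite('pics/d.png',o)
E
```

```text
t 6.88 p [0.5783 0.0437 0.3427] x [-0.124  0.981 -0.149] z [ 0.017 -0.148 -0.989] F [-0.5 -0.4 -1.6] w 0.0173 ff 108.01090836524963
q [ 0.5   0.39 -0.94  1.58  0.47  1.39 -0.39]
hook [0.55099036 0.25896306 0.28602861]
[ 0.5  -0.21 -0.07]
side hook [[114.99818277 227.36615736]] tip [[120.22910165 235.31151661]] bend [[109.97535969 217.46406582]] eye [[129.59198695 258.36181001]]
top hook [[ 90.74457897 177.83625523]] tip [[ 96.30617536 179.77308483]] bend [[ 85.37753256 175.52635414]] eye [[105.79979318 185.79721636]]
```

View pics/d.png

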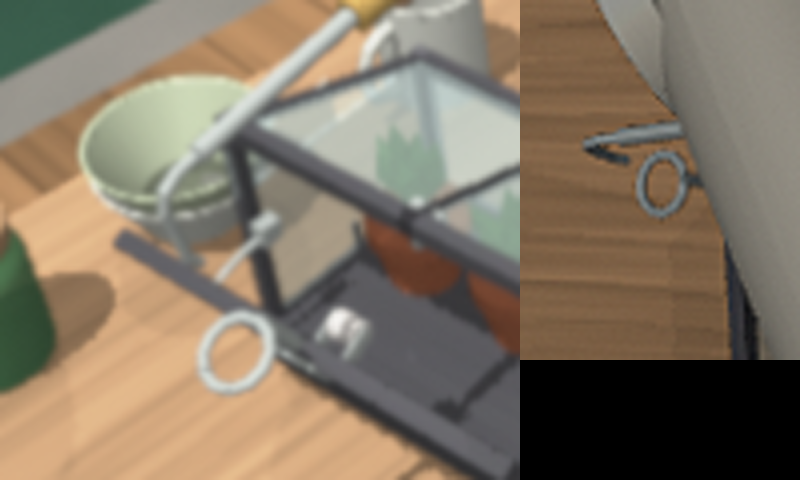

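The hook tip is at side (119,235.5) and the ring centre at (129.3,258). In the top view the tip is at (96.8,180.3) and the ring at (105.8,186). All of these match the projections to within a pixel, so I'll centre the hook and lower it.

Request:
drive_tool([
  {"tx": 0.5,"ty": -0.2,"tz": 0,"ax": 0,"ay": 0,"az": 0,"hand": 1},
  {"tx": 0,"ty": 0,"tz": 1.5,"ax": 0,"ay": 0,"az": 0,"hand": 1},
  {"tx": 0,"ty": 0,"tz": 1.5,"ax": 0,"ay": 0,"az": 0,"hand": 1},
  {"tx": 0,"ty": 0,"tz": 1.5,"ax": 0,"ay": 0,"az": 0,"hand": 1},
  {"tx": 0,"ty": 0,"tz": 0.9,"ax": 0,"ay": 0,"az": 0,"hand": 1},
  {"tx": 0,"ty": 0,"tz": 0,"ax": 0,"ay": 0,"az": 0,"hand": 1},
])

```text
time_s: 7.72
ee_pos: [0.5762, 0.0415, 0.2883]
tcp_rot: [0.659, 0.748, -0.05, 0.056]
force: [-0.1, -0.1, -1.9]
grip_width: 0.0171
finger_force: 108.0
```

```bash
python3 - <<'E'
from h import *
p,R=st(); H=p+R@HK; print('hook',H)
E=np.array([.550,.2484,.197]); T=E+np.r_[nn*.002,0]-R[:,2]*.003
print(to(T,p,R))
E
```

```text
t 7.72 p [0.5762 0.0415 0.2883] x [-0.125  0.981 -0.149] z [ 0.017 -0.148 -0.989] F [-0.1 -0.1 -1.9] w 0.0171 ff 108.01283955574036
q [ 0.49  0.43 -0.93  1.67  0.51  1.29 -0.43]
hook [0.54866799 0.25668726 0.23167342]
[-0.11  0.03  3.22]
```

Request:
drive_tool([
  {"tx": -0.1,"ty": 0,"tz": 0.5,"ax": 0,"ay": 0,"az": 0,"hand": 1},
  {"tx": 0,"ty": 0,"tz": 0.6,"ax": 0,"ay": 0,"az": 0,"hand": 1},
  {"tx": 0,"ty": 0,"tz": 0.6,"ax": 0,"ay": 0,"az": 0,"hand": 1},
  {"tx": 0,"ty": 0,"tz": 0,"ax": 0,"ay": 0,"az": 0,"hand": 1},
])

```text
time_s: 8.22
ee_pos: [0.5768, 0.0381, 0.2721]
tcp_rot: [0.659, 0.748, -0.05, 0.056]
force: [-0.0, -0.5, -1.0]
grip_width: 0.0177
finger_force: 108.0
```

Request:
drive_tool([
  {"tx": 0,"ty": 0,"tz": 0.5,"ax": 0,"ay": 0,"az": 0,"hand": 1},
  {"tx": 0,"ty": 0,"tz": 0.5,"ax": 0,"ay": 0,"az": 0,"hand": 1},
  {"tx": 0,"ty": 0,"tz": 0.5,"ax": 0,"ay": 0,"az": 0,"hand": 1},
  {"tx": 0,"ty": 0,"tz": 0,"ax": 0,"ay": 0,"az": 0,"hand": 1},
  {"tx": 0,"ty": 0,"tz": 0,"ax": 0,"ay": 0,"az": 0,"hand": 1},
])

```text
time_s: 8.85
ee_pos: [0.5774, 0.0362, 0.2579]
tcp_rot: [0.659, 0.748, -0.049, 0.056]
force: [-0.2, -0.2, -2.1]
grip_width: 0.0177
finger_force: 108.0
```

```bash
python3 - <<'E'
from h import *
p,R=st(); H=p+R@HK; print('hook',H)
E=np.array([.550,.2484,.197]); print('H-E out,z',(H-E)[:2]@nn,(H-E)[2])
c=cap('side'); a=cv2.resize(c['img'][190:290,80:180],None,fx=5,fy=5,interpolation=2); cv2.imwrite('pics/e.png',a); print(proj(c,[H,E]))
E
```

```text
t 8.85 p [0.5774 0.0362 0.2579] x [-0.125  0.981 -0.149] z [ 0.019 -0.148 -0.989] F [-0.2 -0.2 -2.1] w 0.0177 ff 108.01257133483887
q [ 0.49  0.46 -0.91  1.7   0.54  1.23 -0.45]
hook [0.54994974 0.25144545 0.20127997]
H-E out,z 0.0030269014993818876 0.004279969005647477
[[127.86060245 257.76122393]
 [129.59198695 258.36181001]]
```

View pics/e.png

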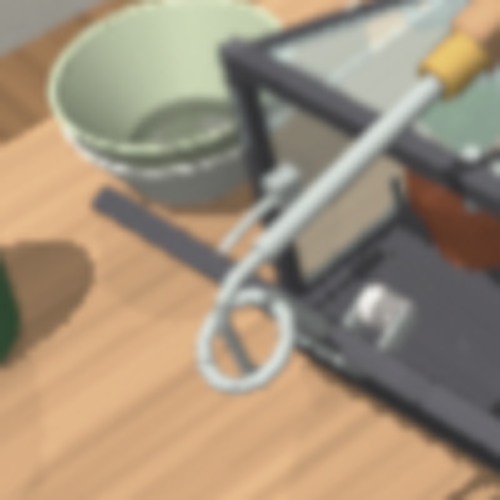

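The leg goes down through the ring: its tip shows inside the ring at crop (248,372), with the ring centre at (245,340). Next I work out the arc rows for the pull.

```bash
python3 - <<'E'
from h import *
p,R=st(); H=p+R@HK; C=np.array([.550,.2484])-.118*nn
cur=np.array([(H[:2]-C)@nn,H[2]]); th=.149
def ez(a): return np.array([.19*np.sin(a)+.024*np.cos(a),.045+.19*np.cos(a)-.024*np.sin(a)])
for a in [.53,.5,.46,.42,.38,.34,.30,.26,.22,.18,.15,.12,.1,.08,.06,.04,.02,0]:
    t=ez(a)+[-.010,-.002]; d=(t-cur)*100; cur=t
    print(a,'tx %.2f tz %.2f'%(d[0]*np.cos(th)-d[1]*np.sin(th),-d[0]*np.sin(th)-d[1]*np.cos(th)),t.round(4))
E
```

```text
t 8.9 p [0.5775 0.0362 0.258 ] x [-0.125  0.981 -0.149] z [ 0.019 -0.148 -0.989] F [ 0.7  1.  -1.9] w 0.0175 ff 108.01215291023254
q [ 0.49  0.46 -0.91  1.7   0.54  1.23 -0.45]
0.53 tx -1.31 tz 0.86 [0.1068 0.1948]
0.5 tx -0.51 tz -0.27 [0.1022 0.1982]
0.46 tx -0.69 tz -0.34 [0.0959 0.2026]
0.42 tx -0.70 tz -0.31 [0.0894 0.2067]
0.38 tx -0.71 tz -0.28 [0.0828 0.2105]
0.34 tx -0.72 tz -0.25 [0.076  0.2141]
0.3 tx -0.73 tz -0.22 [0.0691 0.2174]
0.26 tx -0.74 tz -0.19 [0.062  0.2204]
0.22 tx -0.75 tz -0.16 [0.0549 0.2232]
0.18 tx -0.75 tz -0.13 [0.0476 0.2256]
0.15 tx -0.57 tz -0.08 [0.0421 0.2273]
0.12 tx -0.57 tz -0.06 [0.0366 0.2288]
0.1 tx -0.38 tz -0.03 [0.0328 0.2297]
0.08 tx -0.38 tz -0.03 [0.0291 0.2305]
0.06 tx -0.38 tz -0.02 [0.0253 0.2312]
0.04 tx -0.38 tz -0.01 [0.0216 0.2319]
0.02 tx -0.38 tz -0.00 [0.0178 0.2325]
0 tx -0.38 tz 0.01 [0.014 0.233]
```

Request:
drive_tool([
  {"tx": -0.4,"ty": 0,"tz": 0.4,"ax": 0,"ay": 0,"az": 0,"hand": 1},
  {"tx": -0.4,"ty": 0,"tz": 0.3,"ax": 0,"ay": 0,"az": 0,"hand": 1},
  {"tx": -0.4,"ty": 0,"tz": 0.1,"ax": 0,"ay": 0,"az": 0,"hand": 1},
  {"tx": -0.4,"ty": 0,"tz": -0.2,"ax": 0,"ay": 0,"az": 0,"hand": 1},
  {"tx": -0.5,"ty": 0,"tz": -0.25,"ax": 0,"ay": 0,"az": 0,"hand": 1},
])

```text
time_s: 9.52
ee_pos: [0.5799, 0.0155, 0.2577]
tcp_rot: [0.659, 0.749, -0.049, 0.056]
force: [-0.5, 1.9, -2.3]
grip_width: 0.0176
finger_force: 107.9
```

```bash
cat > chk.py <<'E'
from h import *
p,R=st(); H=p+R@HK; C=np.array([.550,.2484])-.118*nn
print('hook out %.4f z %.4f'%((H[:2]-C)@nn,H[2]),'along',(H[:2]-C)@[nn[1],-nn[0]], 'Fout',np.array(robot.read_state()['force'])[:2]@nn)
E
python3 chk.py
```

```text
t 9.53 p [0.5799 0.0155 0.2577] x [-0.126  0.981 -0.149] z [ 0.019 -0.147 -0.989] F [-0.5  1.9 -2.3] w 0.0176 ff 107.88717985153198
q [ 0.52  0.46 -0.91  1.7   0.54  1.23 -0.41]
hook out 0.1002 z 0.2012 along -4.1258426749023885e-05 Fout 1.9821008443694923
```

The eye is pulling with about 2 N, so the vent is following. I'll continue along the arc.

Request:
drive_tool([
  {"tx": -0.6,"ty": 0,"tz": -0.25,"ax": 0,"ay": 0,"az": 0,"hand": 1},
  {"tx": -0.7,"ty": 0,"tz": -0.31,"ax": 0,"ay": 0,"az": 0,"hand": 1},
  {"tx": -0.7,"ty": 0,"tz": -0.28,"ax": 0,"ay": 0,"az": 0,"hand": 1},
  {"tx": -0.7,"ty": 0,"tz": -0.25,"ax": 0,"ay": 0,"az": 0,"hand": 1},
  {"tx": -0.7,"ty": 0,"tz": -0.22,"ax": 0,"ay": 0,"az": 0,"hand": 1},
  {"tx": -0.7,"ty": 0,"tz": -0.19,"ax": 0,"ay": 0,"az": 0,"hand": 1},
])

```text
time_s: 10.28
ee_pos: [0.585, -0.0234, 0.2787]
tcp_rot: [0.659, 0.748, -0.049, 0.056]
force: [-1.0, 2.4, -3.7]
grip_width: 0.0176
finger_force: 107.8
```

```bash
python3 chk.py
```

```text
t 10.28 p [ 0.585  -0.0234  0.2787] x [-0.125  0.981 -0.149] z [ 0.019 -0.148 -0.989] F [-1.   2.4 -3.7] w 0.0176 ff 107.81237125396729
q [ 0.59  0.44 -0.91  1.67  0.52  1.25 -0.33]
hook out 0.0610 z 0.2220 along 0.00020956681624032143 Fout 2.502886922740031
```

Request:
drive_tool([
  {"tx": -0.6,"ty": 0,"tz": -0.1,"ax": 0,"ay": 0,"az": 0,"hand": 1},
  {"tx": -0.6,"ty": 0,"tz": -0.1,"ax": 0,"ay": 0,"az": 0,"hand": 1},
  {"tx": -0.5,"ty": 0,"tz": -0.06,"ax": 0,"ay": 0,"az": 0,"hand": 1},
  {"tx": -0.3,"ty": 0,"tz": -0.04,"ax": 0,"ay": 0,"az": 0,"hand": 1},
  {"tx": -0.3,"ty": 0,"tz": -0.03,"ax": 0,"ay": 0,"az": 0,"hand": 1},
])

```text
time_s: 10.9
ee_pos: [0.5878, -0.045, 0.2853]
tcp_rot: [0.659, 0.749, -0.049, 0.056]
force: [-0.0, 1.8, -2.5]
grip_width: 0.0175
finger_force: 107.9
```

```bash
python3 chk.py
```

```text
t 10.9 p [ 0.5878 -0.045   0.2853] x [-0.125  0.981 -0.149] z [ 0.019 -0.148 -0.989] F [-0.   1.8 -2.5] w 0.0175 ff 107.88901805877686
q [ 0.63  0.44 -0.91  1.66  0.51  1.26 -0.28]
hook out 0.0391 z 0.2287 along 0.00021528447598407469 Fout 1.8181630842382712
```

Request:
drive_tool([
  {"tx": -0.2,"ty": 0,"tz": -0.02,"ax": 0,"ay": 0,"az": 0,"hand": 1},
  {"tx": -0.2,"ty": 0,"tz": -0.02,"ax": 0,"ay": 0,"az": 0,"hand": 1},
  {"tx": -0.2,"ty": 0,"tz": -0.01,"ax": 0,"ay": 0,"az": 0,"hand": 1},
])

```text
time_s: 11.28
ee_pos: [0.5882, -0.0482, 0.2861]
tcp_rot: [0.658, 0.749, -0.048, 0.055]
force: [0.4, 9.1, -6.7]
grip_width: 0.0177
finger_force: 107.7
```

Request:
drive_tool([
  {"tx": -0.1,"ty": 0,"tz": 0,"ax": 0,"ay": 0,"az": 0,"hand": 1},
  {"tx": -0.1,"ty": 0,"tz": 0,"ax": 0,"ay": 0,"az": 0,"hand": 1},
])

```text
time_s: 11.52
ee_pos: [0.5884, -0.0498, 0.2863]
tcp_rot: [0.658, 0.749, -0.048, 0.055]
force: [-1.0, 8.0, -6.3]
grip_width: 0.0176
finger_force: 107.7
```

Request:
drive_tool([
  {"tx": -0.1,"ty": 0,"tz": 0,"ax": 0,"ay": 0,"az": 0,"hand": 1},
  {"tx": 0,"ty": 0,"tz": 0,"ax": 0,"ay": 0,"az": 0,"hand": 1},
])

```text
time_s: 11.78
ee_pos: [0.5886, -0.0519, 0.2866]
tcp_rot: [0.658, 0.749, -0.049, 0.055]
force: [0.4, 5.8, -5.1]
grip_width: 0.0177
finger_force: 107.7
```

```bash
python3 chk.py
```

```text
t 11.78 p [ 0.5886 -0.0519  0.2866] x [-0.127  0.981 -0.147] z [ 0.019 -0.146 -0.989] F [ 0.4  5.8 -5.1] w 0.0177 ff 107.73799180984497
q [ 0.64  0.44 -0.9   1.66  0.51  1.26 -0.27]
hook out 0.0324 z 0.2304 along -0.0002545473423432275 Fout 5.69601266976886
```

Request:
drive_tool([
  {"tx": -0.1,"ty": 0,"tz": 0,"ax": 0,"ay": 0,"az": 0,"hand": 1},
  {"tx": -0.1,"ty": 0,"tz": 0,"ax": 0,"ay": 0,"az": 0,"hand": 1},
])

```text
time_s: 12.02
ee_pos: [0.5889, -0.055, 0.2871]
tcp_rot: [0.658, 0.749, -0.049, 0.056]
force: [-2.1, 2.9, -3.0]
grip_width: 0.0173
finger_force: 108.1
```

```bash
python3 chk.py
```

```text
t 12.03 p [ 0.5889 -0.055   0.2871] x [-0.127  0.981 -0.149] z [ 0.018 -0.147 -0.989] F [-2.1  2.9 -3. ] w 0.0173 ff 108.12780261039734
q [ 0.64  0.44 -0.9   1.66  0.51  1.26 -0.26]
hook out 0.0292 z 0.2307 along -0.00029245504043487035 Fout 3.1556014059302004
```

Request:
drive_tool([
  {"tx": -0.1,"ty": 0,"tz": 0,"ax": 0,"ay": 0,"az": 0,"hand": 1},
  {"tx": -0.1,"ty": 0,"tz": 0,"ax": 0,"ay": 0,"az": 0,"hand": 1},
])

```text
time_s: 12.28
ee_pos: [0.5898, -0.059, 0.288]
tcp_rot: [0.659, 0.748, -0.05, 0.057]
force: [0.1, 2.0, -2.3]
grip_width: 0.0173
finger_force: 108.1
```

Request:
drive_tool([
  {"tx": -0.1,"ty": 0,"tz": 0,"ax": 0,"ay": 0,"az": 0,"hand": 1},
  {"tx": -0.1,"ty": 0,"tz": 0,"ax": 0,"ay": 0,"az": 0,"hand": 1},
])

```text
time_s: 12.52
ee_pos: [0.5898, -0.0594, 0.288]
tcp_rot: [0.659, 0.748, -0.049, 0.056]
force: [0.3, 3.9, -2.6]
grip_width: 0.0176
finger_force: 108.1
```

```bash
python3 chk.py
```

```text
t 12.53 p [ 0.5898 -0.0594  0.288 ] x [-0.125  0.981 -0.149] z [ 0.02  -0.148 -0.989] F [ 0.3  3.9 -2.6] w 0.0176 ff 108.05137753486633
q [ 0.65  0.44 -0.9   1.65  0.51  1.26 -0.26]
hook out 0.0246 z 0.2315 along 0.0004926301717370811 Fout 3.847651661019263
```

Request:
drive_tool([
  {"tx": -0.1,"ty": 0,"tz": 0,"ax": 0,"ay": 0,"az": 0,"hand": 1},
  {"tx": -0.1,"ty": 0,"tz": 0,"ax": 0,"ay": 0,"az": 0,"hand": 1},
])

```text
time_s: 12.78
ee_pos: [0.5899, -0.0597, 0.288]
tcp_rot: [0.659, 0.749, -0.048, 0.055]
force: [0.3, 7.0, -4.6]
grip_width: 0.0177
finger_force: 107.9
```

Request:
drive_tool([
  {"tx": -0.1,"ty": 0,"tz": 0,"ax": 0,"ay": 0,"az": 0,"hand": 1},
  {"tx": 0,"ty": 0,"tz": 0,"ax": 0,"ay": 0,"az": 0,"hand": 1},
])

```text
time_s: 13.02
ee_pos: [0.5899, -0.0599, 0.2879]
tcp_rot: [0.658, 0.749, -0.048, 0.055]
force: [0.2, 7.6, -5.5]
grip_width: 0.0172
finger_force: 107.9
```

```bash
python3 chk.py
```

```text
t 13.03 p [ 0.5899 -0.0599  0.2879] x [-0.127  0.981 -0.146] z [ 0.019 -0.145 -0.989] F [ 0.2  7.6 -5.5] w 0.0172 ff 107.8769838809967
q [ 0.65  0.44 -0.9   1.65  0.51  1.26 -0.25]
hook out 0.0244 z 0.2320 along -4.374929265584925e-05 Fout 7.5288989386246215
```

```bash
python3 - <<'E'
from h import *
c=cap('side')
for a in (0,.04,.08): print(a,proj(c,eyeat(a)))
u,v=proj(c,eyeat(0))[0].astype(int); print(u,v)
cv2.imwrite('pics/f.png',cv2.resize(c['img'][v-40:v+40,u-50:u+50],None,fx=6,fy=6,interpolation=2))
E
```

```text
0 [[161.45630228 215.98506094]]
0.04 [[158.84432545 218.55027128]]
0.08 [[156.24725325 221.2379353 ]]
161 215
```

View pics/f.png

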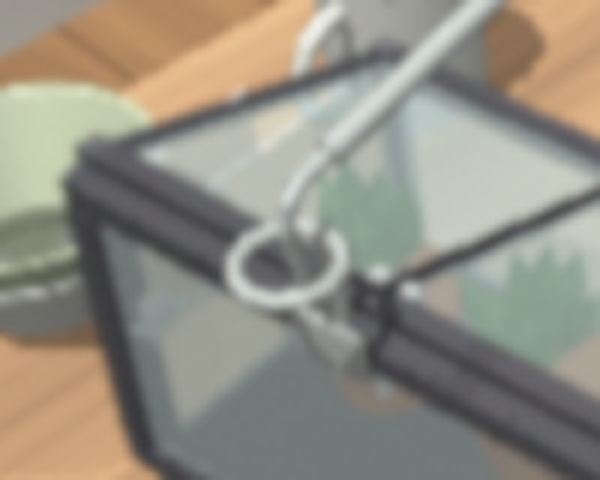

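The ring centre is at about (158.7,219.2) and the sash looks flush with the frame. To be sure it's on its stop, I'll pull slightly harder, still well under 15 N.

Request:
drive_tool([
  {"tx": -0.1,"ty": 0,"tz": 0,"ax": 0,"ay": 0,"az": 0,"hand": 1},
  {"tx": 0,"ty": 0,"tz": 0,"ax": 0,"ay": 0,"az": 0,"hand": 1},
])

```text
time_s: 13.32
ee_pos: [0.5899, -0.06, 0.2879]
tcp_rot: [0.658, 0.75, -0.048, 0.055]
force: [0.4, 9.5, -6.4]
grip_width: 0.0177
finger_force: 107.8
```

Request:
drive_tool([
  {"tx": -0.07,"ty": 0,"tz": 0,"ax": 0,"ay": 0,"az": 0,"hand": 1},
  {"tx": 0,"ty": 0,"tz": 0,"ax": 0,"ay": 0,"az": 0,"hand": 1},
])

```text
time_s: 13.58
ee_pos: [0.5899, -0.0601, 0.2879]
tcp_rot: [0.658, 0.75, -0.048, 0.054]
force: [0.2, 9.5, -6.8]
grip_width: 0.0176
finger_force: 107.8
```

```bash
python3 chk.py; python3 - <<'E'
from h import *
c=cap('side'); g=c['img'][175:255,111:211]
b=pickle.load(open('pics/side.pkl','rb'))
# sash/frame gap: depth profile across the top of back wall, quarter-width left of centre
C=np.array([.550,.2484])-.118*nn; y=np.array([nn[1],-nn[0]])
ps=[]
for v in range(180,260):
  for u in range(111,260):
    if c['depth'][v,u]>0:
      q=dep(c,u,v); w=q[:2]-C; o,l=w@nn,w@y
      if 0.03<abs(l)<.13 and -.03<o<.05 and .10<q[2]<.185: ps.append((o,l,q[2]))
ps=np.array(ps); print(len(ps))
for z0 in np.arange(.1,.185,.0125):
  m=(ps[:,2]>=z0)&(ps[:,2]<z0+.0125)
  if m.sum(): print(round(z0,3),m.sum(),np.percentile(ps[m,0],[50,90,98]).round(4))
E
```

```text
t 13.57 p [ 0.5899 -0.0601  0.2879] x [-0.129  0.981 -0.144] z [ 0.019 -0.143 -0.99 ] F [ 0.2  9.5 -6.8] w 0.0176 ff 107.77644038200378
q [ 0.65  0.44 -0.9   1.65  0.51  1.26 -0.25]
hook out 0.0242 z 0.2324 along -0.00027654976736576345 Fout 9.431369412840935
1109
0.1 107 [0.0163 0.0179 0.0202]
0.112 113 [0.0163 0.0175 0.0208]
0.125 139 [0.0163 0.0176 0.0204]
0.138 178 [0.016  0.0173 0.0208]
0.15 212 [0.016  0.0172 0.0203]
0.162 238 [0.0161 0.0172 0.0201]
0.175 122 [0.0163 0.0196 0.0205]
```

The sash's outer face is vertical to within about 0.003 rad (offset 16.3 mm at every height), and at 9.5 N the hook has stopped moving. The vent is shut on its stop, so I'll ease off and centre the leg in the ring.

Request:
drive_tool([
  {"tx": 0.3,"ty": 0,"tz": 0,"ax": 0,"ay": 0,"az": 0,"hand": 1},
  {"tx": 0.3,"ty": 0,"tz": 0,"ax": 0,"ay": 0,"az": 0,"hand": 1},
  {"tx": 0,"ty": 0,"tz": 0,"ax": 0,"ay": 0,"az": 0,"hand": 1},
])

```text
time_s: 14.0
ee_pos: [0.5893, -0.059, 0.2878]
tcp_rot: [0.659, 0.748, -0.05, 0.056]
force: [-0.1, 2.3, -2.7]
grip_width: 0.0177
finger_force: 108.1
```

```bash
python3 chk.py
```

```text
t 14.0 p [ 0.5893 -0.059   0.2878] x [-0.125  0.981 -0.15 ] z [ 0.019 -0.149 -0.989] F [-0.1  2.3 -2.7] w 0.0177 ff 108.11198830604553
q [ 0.64  0.44 -0.9   1.65  0.51  1.26 -0.26]
hook out 0.0250 z 0.2309 along -2.85509440506055e-05 Fout 2.3413181227363644
```

Request:
drive_tool([
  {"tx": 0.2,"ty": 0,"tz": 0,"ax": 0,"ay": 0,"az": 0,"hand": 1},
  {"tx": 0.2,"ty": 0,"tz": 0,"ax": 0,"ay": 0,"az": 0,"hand": 1},
  {"tx": 0.1,"ty": 0,"tz": 0,"ax": 0,"ay": 0,"az": 0,"hand": 1},
  {"tx": 0,"ty": 0,"tz": 0,"ax": 0,"ay": 0,"az": 0,"hand": 1},
])

```text
time_s: 14.5
ee_pos: [0.5888, -0.0535, 0.287]
tcp_rot: [0.659, 0.748, -0.05, 0.056]
force: [0.5, -0.2, -2.2]
grip_width: 0.0174
finger_force: 108.2
```

```bash
python3 chk.py
```

```text
t 14.5 p [ 0.5888 -0.0535  0.287 ] x [-0.125  0.981 -0.15 ] z [ 0.019 -0.148 -0.989] F [ 0.5 -0.2 -2.2] w 0.0174 ff 108.18334937095642
q [ 0.64  0.44 -0.9   1.66  0.51  1.26 -0.27]
hook out 0.0305 z 0.2303 along 0.0001665871298184309 Fout -0.2408275860044392
```

Request:
drive_tool([
  {"tx": 0,"ty": 0,"tz": -0.5,"ax": 0,"ay": 0,"az": 0,"hand": 1},
  {"tx": 0,"ty": 0,"tz": -0.7,"ax": 0,"ay": 0,"az": 0,"hand": 1},
  {"tx": 0,"ty": 0,"tz": -0.7,"ax": 0,"ay": 0,"az": 0,"hand": 1},
])

```text
time_s: 14.88
ee_pos: [0.5886, -0.0506, 0.3065]
tcp_rot: [0.659, 0.748, -0.049, 0.056]
force: [0.5, -0.3, -1.9]
grip_width: 0.0176
finger_force: 108.2
```

Request:
drive_tool([
  {"tx": 0,"ty": 0,"tz": -0.7,"ax": 0,"ay": 0,"az": 0,"hand": 1},
  {"tx": 0,"ty": 0,"tz": -0.7,"ax": 0,"ay": 0,"az": 0,"hand": 1},
  {"tx": 0,"ty": 0,"tz": -1,"ax": 0,"ay": 0,"az": 0,"hand": 1},
  {"tx": 0,"ty": 0,"tz": -3,"ax": 0,"ay": 0,"az": 0,"hand": 1},
  {"tx": 0,"ty": 0,"tz": -3,"ax": 0,"ay": 0,"az": 0,"hand": 1},
  {"tx": 0,"ty": 0,"tz": 0,"ax": 0,"ay": 0,"az": 0,"hand": 1},
])

```text
time_s: 15.62
ee_pos: [0.5881, -0.037, 0.3917]
tcp_rot: [0.659, 0.749, -0.048, 0.058]
force: [-0.5, -0.2, -1.8]
grip_width: 0.0176
finger_force: 108.3
```

```bash
python3 chk.py; python3 - <<'E'
from h import *
c=cap('side'); C=np.array([.550,.2484])-.118*nn; y=np.array([nn[1],-nn[0]]); ps=[]
for v in range(180,300):
  for u in range(111,260):
    if c['depth'][v,u]>0:
      q=dep(c,u,v); w=q[:2]-C; o,l=w@nn,w@y
      if 0.03<abs(l)<.13 and -.03<o<.05 and .06<q[2]<.185: ps.append((o,l,q[2]))
ps=np.array(ps); m=abs(ps[:,0]-np.median(ps[:,0]))<.004; print(len(ps),'sash slope',np.polyfit(ps[m,2],ps[m,0],1))
p,R=st(); print('to start xy', R.T@(np.array([.4655,-.3782,.36])-p)*100)
E
```

```text
t 15.62 p [ 0.5881 -0.037   0.3917] x [-0.126  0.981 -0.15 ] z [ 0.024 -0.148 -0.989] F [-0.5 -0.2 -1.8] w 0.0176 ff 108.30963134765625
q [ 0.64  0.36 -0.94  1.51  0.44  1.45 -0.21]
hook out 0.0470 z 0.3349 along 0.0016451391084042364 Fout -0.13121792831186907
2391 sash slope [0.00018405 0.01624775]
t 15.68 p [ 0.5873 -0.0378  0.3898] x [-0.125  0.981 -0.15 ] z [ 0.021 -0.148 -0.989] F [-0.8 -0.4 -2.8] w 0.0174 ff 108.30825805664062
q [ 0.64  0.36 -0.94  1.51  0.44  1.45 -0.21]
to start xy [-31.41371525 -16.41776414   7.74003549]
```

The vent stays shut (slope 0.0002) and the hook is clear of the ring. I'll return to above the riser.

Request:
drive_tool([
  {"tx": -3,"ty": -1.5,"tz": 0.7,"ax": 0,"ay": 0,"az": 0,"hand": 1},
  {"tx": -4.5,"ty": -2.4,"tz": 1.1,"ax": 0,"ay": 0,"az": 0,"hand": 1},
  {"tx": -4.5,"ty": -2.4,"tz": 1.1,"ax": 0,"ay": 0,"az": 0,"hand": 1},
  {"tx": -4.5,"ty": -2.4,"tz": 1.1,"ax": 0,"ay": 0,"az": 0,"hand": 1},
  {"tx": -4.5,"ty": -2.4,"tz": 1.1,"ax": 0,"ay": 0,"az": 0,"hand": 1},
  {"tx": -4.5,"ty": -2.4,"tz": 1.1,"ax": 0,"ay": 0,"az": 0,"hand": 1},
  {"tx": -4,"ty": -2,"tz": 1,"ax": 0,"ay": 0,"az": 0,"hand": 1},
  {"tx": -1.9,"ty": -0.9,"tz": 0.5,"ax": 0,"ay": 0,"az": 0,"hand": 1},
])

```text
time_s: 16.68
ee_pos: [0.462, -0.3816, 0.3574]
tcp_rot: [0.661, 0.747, -0.05, 0.055]
force: [0.2, -0.6, -2.0]
grip_width: 0.0173
finger_force: 108.3
```

Request:
drive_tool([
  {"tx": 0,"ty": 0,"tz": 0,"ax": 0,"ay": 0.075,"az": 0,"hand": 1},
  {"tx": 0,"ty": 0,"tz": 0,"ax": 0,"ay": 0.075,"az": 0,"hand": 1},
  {"tx": 0,"ty": 0,"tz": 0,"ax": 0,"ay": 0,"az": 0.16,"hand": 1},
  {"tx": 0,"ty": 0,"tz": 0,"ax": 0,"ay": 0,"az": 0.16,"hand": 1},
  {"tx": 0,"ty": 0,"tz": 0,"ax": 0,"ay": 0,"az": 0.16,"hand": 1},
  {"tx": 0,"ty": 0,"tz": 0,"ax": 0,"ay": 0,"az": 0.16,"hand": 1},
  {"tx": 0,"ty": 0,"tz": 0,"ax": 0,"ay": 0,"az": 0.16,"hand": 1},
  {"tx": 0,"ty": 0,"tz": 0,"ax": 0,"ay": 0,"az": 0.16,"hand": 1},
])

```text
time_s: 17.68
ee_pos: [0.4653, -0.3771, 0.3586]
tcp_rot: [0.933, 0.359, -0.0, -0.001]
force: [-0.2, -0.1, -1.4]
grip_width: 0.0171
finger_force: 108.3
```

Request:
drive_tool([
  {"tx": 0,"ty": 0,"tz": 0,"ax": 0,"ay": 0,"az": 0.16,"hand": 1},
  {"tx": 0,"ty": 0,"tz": 0,"ax": 0,"ay": 0,"az": 0.16,"hand": 1},
  {"tx": 0,"ty": 0,"tz": 0,"ax": 0,"ay": 0,"az": 0.16,"hand": 1},
  {"tx": 0,"ty": 0,"tz": 0,"ax": 0,"ay": 0,"az": 0.16,"hand": 1},
  {"tx": 0,"ty": 0,"tz": 0,"ax": 0,"ay": 0,"az": 0.11,"hand": 1},
  {"tx": 0,"ty": 0,"tz": 0,"ax": 0,"ay": 0,"az": 0,"hand": 1},
])

```text
time_s: 18.42
ee_pos: [0.4653, -0.3772, 0.3588]
tcp_rot: [1.0, -0.005, -0.0, -0.001]
force: [-0.6, -0.2, -3.3]
grip_width: 0.0177
finger_force: 108.2
```

```bash
python3 - <<'E'
from h import *
p,R=st(); print('d cm', R.T@(np.array([.4655,-.3782,.0765])-p)*100,'rotvec to go',Ro.from_matrix(R.T@np.array([[1,-.012,0],[-.012,-1,0],[0,0,-1.]])).as_rotvec())
c=cap('top'); print(proj(c,p+R@np.array([.08,0,-.006])),proj(c,p+R@np.array([.21,0,-.006])))
for r in (150,165,185): 
    z=[(u,round(float(dep(c,u,r)[2]),3)) for u in range(370,395)]; print(r,[a for a in z if .27<a[1]<.5])
E
```

```text
t 18.43 p [ 0.4653 -0.3772  0.3588] x [ 1.    -0.01  -0.001] z [-0.001  0.001 -1.   ] F [-0.6 -0.2 -3.3] w 0.0177 ff 108.24501156806946
q [ 1.04  0.33 -0.52  1.52  0.16  1.35 -1.08]
d cm [ 0.05108062  0.12686487 28.22583155] rotvec to go [-0.00113217  0.00098759  0.00240316]
[[385.90624164 183.00117725]] [[384.814033   123.45738775]]
150 [(384, 0.37), (385, 0.368), (386, 0.37), (387, 0.372), (388, 0.365)]
165 [(384, 0.368), (385, 0.367), (386, 0.365), (387, 0.373), (388, 0.37)]
185 [(380, 0.357), (381, 0.366), (382, 0.369), (383, 0.375), (384, 0.377), (385, 0.379), (386, 0.378), (387, 0.374), (388, 0.376), (389, 0.376), (390, 0.378), (391, 0.377), (392, 0.374)]
```

The pole is still level in the grip: the rod's axis measures about 0.365 m high, against 0.365 m expected. Lowering it now.

Request:
drive_tool([
  {"tx": 0.05,"ty": 0.1,"tz": 3,"ax": 0,"ay": 0,"az": 0,"hand": 1},
  {"tx": 0,"ty": 0,"tz": 5,"ax": 0,"ay": 0,"az": 0,"hand": 1},
  {"tx": 0,"ty": 0,"tz": 5,"ax": 0,"ay": 0,"az": 0,"hand": 1},
  {"tx": 0,"ty": 0,"tz": 5,"ax": 0,"ay": 0,"az": 0,"hand": 1},
  {"tx": 0,"ty": 0,"tz": 5,"ax": 0,"ay": 0,"az": 0,"hand": 1},
  {"tx": 0,"ty": 0,"tz": 3,"ax": 0,"ay": 0,"az": 0,"hand": 1},
  {"tx": 0,"ty": 0,"tz": 1.2,"ax": 0,"ay": 0,"az": 0,"hand": 1},
  {"tx": 0,"ty": 0,"tz": 0.5,"ax": 0,"ay": 0,"az": 0,"hand": 1},
])

```text
time_s: 19.48
ee_pos: [0.4659, -0.3793, 0.0825]
tcp_rot: [1.0, -0.006, 0.0, -0.0]
force: [-0.1, -0.4, -0.7]
grip_width: 0.0175
finger_force: 108.2
```

Request:
drive_tool([
  {"tx": 0,"ty": 0,"tz": 0.3,"ax": 0,"ay": 0,"az": 0,"hand": 1},
  {"tx": 0,"ty": 0,"tz": 0,"ax": 0,"ay": 0,"az": 0,"hand": 1},
])

```text
time_s: 19.73
ee_pos: [0.4661, -0.3799, 0.0807]
tcp_rot: [1.0, -0.006, 0.001, 0.001]
force: [-0.3, -0.5, -2.2]
grip_width: 0.0175
finger_force: 108.2
```

Request:
drive_tool([
  {"tx": 0,"ty": -0.1,"tz": 0.2,"ax": 0,"ay": 0,"az": 0,"hand": 1},
  {"tx": 0,"ty": 0,"tz": 0.2,"ax": 0,"ay": 0,"az": 0,"hand": 1},
  {"tx": 0,"ty": 0,"tz": 0,"ax": 0,"ay": 0,"az": 0,"hand": 1},
])

```text
time_s: 20.1
ee_pos: [0.4656, -0.3784, 0.0757]
tcp_rot: [1.0, -0.006, 0.0, 0.0]
force: [0.2, -0.2, -2.0]
grip_width: 0.0174
finger_force: 108.5
```

Request:
drive_tool([
  {"tx": 0,"ty": 0,"tz": 0.1,"ax": 0,"ay": 0,"az": 0,"hand": 1},
  {"tx": 0,"ty": 0,"tz": 0,"ax": 0,"ay": 0,"az": 0,"hand": 1},
  {"tx": 0,"ty": 0,"tz": 0,"ax": 0,"ay": 0,"az": 0,"hand": 0.7},
  {"tx": 0,"ty": 0,"tz": 0,"ax": 0,"ay": 0,"az": 0,"hand": 0.5},
  {"tx": 0,"ty": 0,"tz": 0,"ax": 0,"ay": 0,"az": 0,"hand": 0.3},
  {"tx": 0,"ty": 0,"tz": 0,"ax": 0,"ay": 0,"az": 0,"hand": 0.3},
  {"tx": 0,"ty": 0,"tz": 0,"ax": 0,"ay": 0,"az": 0,"hand": 0.3},
])

```text
time_s: 20.98
ee_pos: [0.4655, -0.3784, 0.0746]
tcp_rot: [1.0, -0.006, 0.0, -0.0]
force: [0.0, 0.6, -0.1]
grip_width: 0.06
finger_force: 0.0
```

Request:
drive_tool([
  {"tx": 0,"ty": 0,"tz": -1,"ax": 0,"ay": 0,"az": 0,"hand": 0.2},
  {"tx": 0,"ty": 0,"tz": -3,"ax": 0,"ay": 0,"az": 0,"hand": 0.2},
  {"tx": 0,"ty": 0,"tz": -5,"ax": 0,"ay": 0,"az": 0,"hand": 0.2},
  {"tx": 0,"ty": 0,"tz": -5,"ax": 0,"ay": 0,"az": 0,"hand": 0.2},
  {"tx": -4,"ty": 0,"tz": -4,"ax": 0,"ay": 0,"az": 0,"hand": 0.2},
  {"tx": -5,"ty": 0,"tz": 0,"ax": 0,"ay": 0,"az": 0,"hand": 0.2},
  {"tx": 0,"ty": 0,"tz": 0,"ax": 0,"ay": 0,"az": 0,"hand": 0.2},
  {"tx": 0,"ty": 0,"tz": 0,"ax": 0,"ay": 0,"az": 0,"hand": 0.2},
])

```text
time_s: 21.98
ee_pos: [0.3759, -0.3774, 0.2554]
tcp_rot: [1.0, -0.006, 0.001, 0.001]
force: [0.2, 0.2, -0.2]
grip_width: 0.0683
finger_force: 0.0
```

```bash
python3 - <<'E'
from h import *
st(); c=cap('top'); s=cap('side')
for v in (203,195,185,175,165,158):
    m=[(u,dep(c,u,v)) for u in range(345,370)]; m=[p for _,p in m if .08<p[2]<.1]
    if m: print(v,np.mean(m,0).round(4))
o=np.zeros((600,800,3),np.uint8); a=cv2.resize(s['img'][120:250,220:430],None,fx=2.2,fy=2.2); b=cv2.resize(c['img'][140:320,280:400],None,fx=2.7,fy=2.7)
d=cv2.resize(s['img'][180:310,90:290],None,fx=2.2,fy=2.2); o[:a.shape[0],:a.shape[1]]=a; o[:b.shape[0],470:470+b.shape[1]]=b; o[300:300+d.shape[0],:d.shape[1]]=d
cv2.imwrite('pics/g.png',o)
E
```

```text
t 21.98 p [ 0.3759 -0.3774  0.2554] x [ 1.    -0.012  0.001] z [ 0.001 -0.001 -1.   ] F [ 0.2  0.2 -0.2] w 0.0683 ff 0.0
q [ 1.17  0.27 -0.51  1.82  0.15  1.09 -0.98]
203 [ 0.5444 -0.3768  0.093 ]
195 [ 0.5664 -0.3778  0.0893]
185 [ 0.5939 -0.3788  0.0863]
175 [ 0.6213 -0.3792  0.0858]
165 [ 0.6483 -0.379   0.0877]
158 [ 0.6677 -0.3794  0.0874]
```

View pics/g.png

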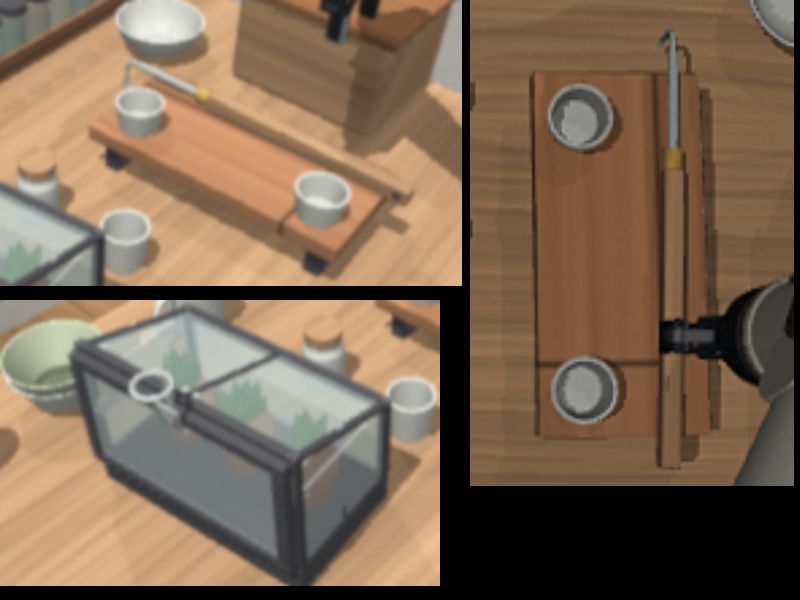

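The pole is back where it started, within about 1 mm, with its hook past the riser's +x end. The vent is shut, the ring is free, and the ramekins, cup and salt pot haven't moved. Handing in.

```bash
python3 -c "
from cell import robot
print(robot.close_job())"
```

```text
the job is handed in; nothing more can be done
None
```

The vent is shut on its stop, the pole is back along its half of the riser with the hook off the same end, and nothing else was moved; I handed the job in at about 22 s, and no verdict came back.

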